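# Set up a glaze draw-down

### The job

Set up the draw-down bed for the next glaze test. Put the plain oblong tile from the ware board flat on the bed, square between the two side guides and pushed fully home against the start land, without letting it fall. Then zero the blade: turn the spade-head thumbscrew clockwise until it seats and will go no further, back it off a quarter turn, and finish while still holding the thumbscrew there, so that I can tighten the lock nut; do not knock over or shove the square tile, the jar or the cones.

Things in the scene. Friction and masses are not known exactly. Their poses are not given: they have to be found in the camera images.
- bed: Draw-down bed, fixed: dark steel plate 185 x 172 mm, top 18 mm above the table, 8 mm high steel rails along its outer edges (inner faces 71 mm from the middle line). Origin at table height; x runs from the open front (-100 mm, robot side) back to the fixed grey blade carriage (x +18 to +68 mm; bridge top 60 mm, lock nut top 69 mm above the table); z up.
- start_land (a point): Middle of the upper front edge of the start land, bed frame (10, 0, 26) mm: a steel slab 8 mm high right across the bed, flush with a tile's face; its front face is the stop for the tile. Two side guides 6 mm high, inner faces 73 mm apart, run 26 mm forward from it, then splay outwards for 9 mm more. In front of them a tile's long sides stand free, 35 mm of room each side.
- nest (a point): Where the tile goes: point on the bed's top (18 mm above the table) under the middle of a tile that is fully home; bed frame (-39, 0, 18) mm. x is the direction in which the tile is pushed home and lies along the tile's 98 mm length.
- blank_tile: The plain white oblong tile, 98 x 68 x 8 mm (x is the long side), about 0.1 kg, loose, lying on the ware board with its underside 16 mm above the table. Origin at the centre of its underside. Take it across the 68 mm by its long sides. Either end may go in first.
- square_tile: Bystander: finished glazed square sample tile, 65 x 65 x 8 mm, loose, on the same ware board, in front of or behind the plain tile. Origin at the centre of its underside.
- ware_board: Wooden ware board, 270 (x) x 115 (y) x 16 mm, fixed to the table, carrying the two tiles one behind the other along its x, near +63 and -63 mm. Origin at the centre of its underside, z up.
- screw_head (a point): Centre of the thumbscrew's flat spade head, on the vertical screw axis, 91 mm above the table, over the bridge (bed frame x +43, y 0 mm). Upright steel paddle 40 mm wide (this point's x), 9.5 mm thick (point's y), from 75 to 102 mm above the table: pinch it across the 9.5 mm from above, fingertips above 71 mm. The point turns with the screw; at joint 0 its x is the bed's x.
- thumbscrew (a joint): Thumbscrew angle, rad: 0 = seated (blade down on the land, hard stop); grows as it is backed off anticlockwise seen from above, up to a stop at 4.2. Clockwise from above screws it down. Starts 1.0 to 2.5 from seated. Thread friction about 0.05 N m: it stays where it is left. The head keeps its height; the blade lifts 2 mm a turn.
- glaze_jar: Bystander: white screw-lid glaze jar with a dark lid, 69 mm across, 85 mm high, loose, standing to the right of the bed. Origin at the centre of its underside.
- cones: Bystander: clay bar 28 x 92 mm with three small pyrometric cones, 63 mm high, loose, standing to the right of the bed. Origin at the centre of its underside.
Not all that is in view belongs to the job. There is more than one size of the blank_tile; the one meant has the size given above.

How it is judged:
By the outcome, as a careful person would: the job done as asked, in the order asked, and still so for the second after the job is handed in, while the arm keeps its last pose, push and grip.
It also fails if it takes over 58 s, if anything falls off the work surface, if the arm or the gripper's body presses on something with over 40 N, if the wrist force passes 120 N, or if a joint passes its speed limit or range.

### The arm

A 6-joint arm with a two-finger parallel gripper is mounted at the origin on a cart in front of the work surface, level with it; the furniture and walls round the work are solid. World frame = base frame: x ahead of the robot, y to its left, z up, the work surface at z = 0. Lengths are in m, angles in rad, forces in N, time in s.
With the tool pointing down it reaches from about 0.425 to 0.95 m from the base axis. Payload 3.5 kg.
Tool frame: the origin (TCP) lies between the finger pads; the fingertips stand 14 mm ahead of it and the grasp point (between the pads) lies 5 mm behind it (ctrl.tip_extent is the distance from the TCP to the fingertips, in m); x points along the fingers, z is the direction in which the jaws open and shut, and the axes are right-handed (so a half turn about x gives the same grasp; the last joint's range is limited). The gripper opens to 85 mm and grips with 20 to 120 N. Pads are 22 mm wide; open, the fingers measure 114 mm over their backs; the gripper's body (76 mm by 85 mm) begins 54 mm behind the grasp point. The pads swing forward as they close: fully open they stand 13 mm farther back than shut.
Start: joints at [-0.15, 0.286, 1.577, -0, 1.279, -0.15], TCP at [0.675, 0, 0.245] pointing down, gripper open.
Joint ranges: [-2.77, 2.77], [-0.9, 2.22], [0.21, 2.48], [-1.53, 4.67], [0.24, 2.81], [-2.84, 2.84]. Speed limits (rad/s): [2.79, 2.79, 3.14, 3.14, 3.14, 3.14].

### API

Orientations are given as a unit quaternion [x, y, z, w].
In Python, from plant import ctrl gives the robot as it stands.
- The arm moves only by the tool move_arm, never from a script. Its argument "commands" is one flat list of numbers, 4 for each row, row after row: the shift along the tool's x, y, z in units of 25 mm (1.0 is 25 mm), then the turn about the tool's x in units of 5 degrees (1.0 is 5 degrees). A call has 1 to 20 rows; each row shifts and turns the commanded pose from where the row before left it, along the tool's axes as they then stand; what a row does not reach is not made up. A row lasts 1/8 s, in which the tool goes at most 62.5 mm and 10.7 degrees, less where a joint would pass 70% of its speed; a pose out of reach is approached as far as the arm can. A call is refused whole if a number of a shift passes 1 or a number of a turn 1, either way. A call with a gripper value outside its range is refused whole. "jaw" is the finger opening in mm, from 0 to 85.4, set as the call begins (left out, the last holds). The fingers move at their own pace and stop on an object; "force" is the grip in N (left out, the last holds). Time passes only in rows, so rows that do not move let the fingers close. It gives the time, the measured TCP pose, the force and the opening at its end, in the units of the state.
- ctrl.get_state(): the state, without advancing time (a new reading comes with each control period).
- ctrl.read_camera(name): name is "scene" or "side" or "wrist"; returns the picture (480x640x3 uint8, red, green, blue); there is no depth.
- ctrl.get_calibration(name): a dict with "camera_matrix" (3x3 intrinsics, pixels), "camera_from_world" (4x4, takes a point from world to camera coordinates); the wrist camera has in their place "mount" (4x4, takes a point from camera to tool coordinates, whose origin is the TCP and whose axes are the tool frame's). Camera axes: x right, y down, z forward; pixel columns grow to the right and rows downward; lengths in m; the calibration is good to about 2 mm. The wrist camera is an equidistant fisheye: a pixel r from the principal point sees the ray r / f radians off the axis. A picture is of the moment at which its call begins: read the wrist's pose just before it. get_calibration takes no time and is no camera call.
- ctrl.sign_off(): hands the job in, once; it reports no verdict.
The state is a dict: "time": time; "qpos": joint angles; "dq": joint speeds; "joint_efforts": joint torques, N m; "eef_pos": TCP position; "tcp_rot": TCP orientation; "contact_force": force on the tool from outside, world axes, zero at the start; "wrist_torque": the same for the moment, N m; "opening": opening from 0.0 (shut) to 1.0 (fully open).
Only numpy, scipy, OpenCV 4.12 (cv2) and the standard library are available. Lean on these libraries where they do the work, as an engineer would, in place of code of your own. Each camera call takes 0.05 s, during which the arm holds its last target.

## Working session

There is one attempt and no reset: what is moved stays moved. The work goes in short steps, Python scripts to look and compute and a tool call to move; the robot and the scene stay as the last step left them, time stands still between calls to the robot, and variables do not carry over. Pictures are saved under pics/ and viewed, and the job is handed in when it is done.

Besides the shell and the picture viewer there is one more tool, called after ">>>" in YAML: its name, and indented under it one key for each argument. move_arm: Moves the arm, as the interface text tells. Its arguments: {"type":"object","properties":{"commands":{"type":"array"},"jaw":{"type":"number"},"force":{"type":"number"}},"required":["commands"]}

```bash
ls; mkdir -p pics
python3 - <<'E'
from plant import ctrl
import cv2, numpy as np
np.set_printoptions(precision=4,suppress=True)
print(ctrl.get_state(), ctrl.tip_extent)
for n in ["scene","side","wrist"]:
    c=ctrl.get_calibration(n); print(n,c)
    cv2.imwrite(f"pics/{n}0.png",ctrl.read_camera(n)[:,:,::-1])
E
```

```text
pics
{'time': 0.0, 'qpos': array([-0.15  ,  0.2872,  1.5782,  0.    ,  1.2786, -0.15  ]), 'dq': array([ 0.    ,  0.0008, -0.0009, -0.0008, -0.0008,  0.0017]), 'joint_efforts': array([ -0.0002, -40.5981, -29.2628,  -0.0002,   0.0058,   0.    ]), 'eef_pos': array([0.6744, 0.0001, 0.2439]), 'tcp_rot': array([0.0001, 0.7079, 0.0001, 0.7063]), 'contact_force': array([-0.5102,  0.5256, -0.1134]), 'wrist_torque': array([-0.0001,  0.0434, -0.0991]), 'opening': 1.0053811306680123} 0.014
scene {'camera_matrix': array([[617.2424,   0.    , 331.1159],
       [  0.    , 617.2424, 234.9636],
       [  0.    ,   0.    ,   1.    ]]), 'camera_from_world': array([[ 0.7649, -0.6441,  0.0085, -0.382 ],
       [-0.3207, -0.3921, -0.8622,  0.2296],
       [ 0.5587,  0.6568, -0.5065,  1.1913],
       [ 0.    ,  0.    ,  0.    ,  1.    ]])}
side {'camera_matrix': array([[467.9278,   0.    , 314.4668],
       [  0.    , 467.9278, 240.1388],
       [  0.    ,   0.    ,   1.    ]]), 'camera_from_world': array([[ 0.8711, -0.4906, -0.023 , -0.4556],
       [-0.3354, -0.5602, -0.7574,  0.2218],
       [ 0.3587,  0.6675, -0.6525,  0.8379],
       [ 0.    ,  0.    ,  0.    ,  1.    ]])}
wrist {'camera_matrix': array([[371.6483,   0.    , 323.2643],
       [  0.    , 371.6483, 241.9267],
       [  0.    ,   0.    ,   1.    ]]), 'mount': array([[-0.0001, -0.3258,  0.9454, -0.1283],
       [ 0.0004, -0.9454, -0.3258,  0.0825],
       [ 1.    ,  0.0003,  0.0002, -0.0007],
       [ 0.    ,  0.    ,  0.    ,  1.    ]])}
```

View pics/scene0.png

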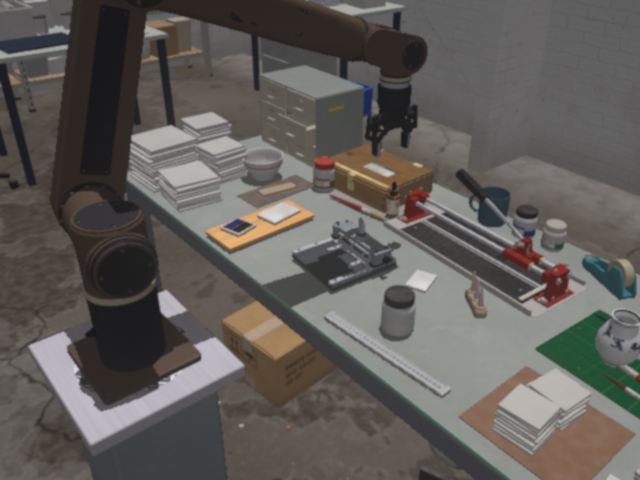

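View pics/side0.png

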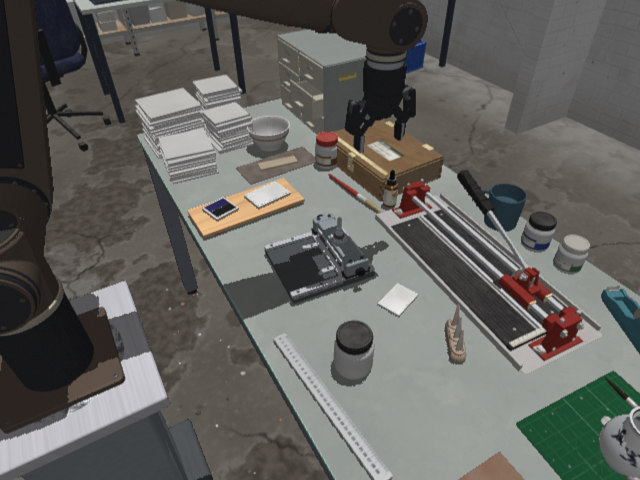

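View pics/wrist0.png

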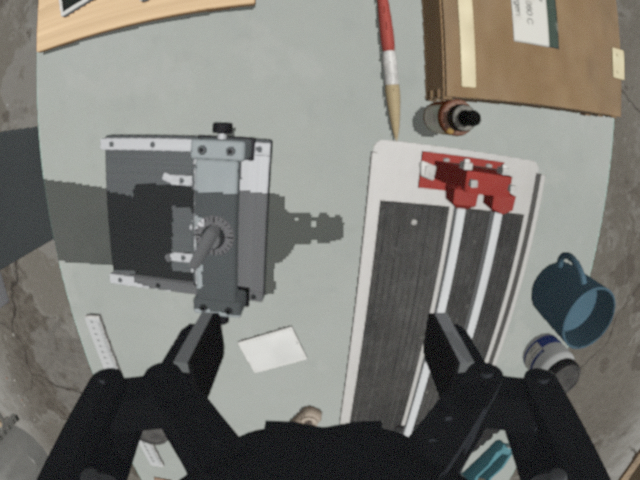

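The scene shows the board with the blue square tile (scene ~(238,227)) and white tile (~(278,213)), the bed (~(350,255)), jar, cones and a stray small tile by the bed. I'll write the helpers and zoom in.

```bash
cat > h.py <<'E'
import numpy as np, cv2
from scipy.spatial.transform import Rotation as R
np.set_printoptions(precision=4,suppress=True)
from plant import ctrl
def ray(name,uv,st=None):
    c=ctrl.get_calibration(name); K=c["camera_matrix"]; uv=np.atleast_2d(np.array(uv,float))
    d=np.c_[(uv[:,0]-K[0,2])/K[0,0],(uv[:,1]-K[1,2])/K[1,1]]
    if name=="wrist":
        th=np.linalg.norm(d,axis=1); s=np.sin(th)/np.maximum(th,1e-9)
        d=np.c_[d*s[:,None],np.cos(th)]
        T=tool(st)@c["mount"]
    else:
        d=np.c_[d,np.ones(len(d))]; T=np.linalg.inv(c["camera_from_world"])
    return T[:3,3],d@T[:3,:3].T
def tool(st):
    T=np.eye(4);T[:3,:3]=R.from_quat(st["tcp_rot"]).as_matrix();T[:3,3]=st["eef_pos"];return T
def plane(name,uv,z,st=None):
    o,d=ray(name,uv,st); return o+d*((z-o[2])/d[:,2])[:,None]
def proj(name,P,st=None):
    P=np.atleast_2d(np.array(P,float)); c=ctrl.get_calibration(name); K=c["camera_matrix"]
    T=np.linalg.inv(tool(st)@c["mount"]) if name=="wrist" else c["camera_from_world"]
    p=P@T[:3,:3].T+T[:3,3]
    if name=="wrist":
        r=np.linalg.norm(p[:,:2],axis=1);th=np.arctan2(r,p[:,2]);q=p[:,:2]/r[:,None]*th[:,None]
    else: q=p[:,:2]/p[:,2:]
    return q*[K[0,0],K[1,1]]+[K[0,2],K[1,2]]
def shot(name,fn=None,crop=None,sc=1):
    st=ctrl.get_state(); im=ctrl.read_camera(name)[:,:,::-1].copy()
    if fn: cv2.imwrite("pics/"+fn+"_raw.png",im); 
    return st,im
def zoom(im,x0,y0,w,h,fn,s):
    cv2.imwrite("pics/"+fn+".png",cv2.resize(im[y0:y0+h,x0:x0+w],None,fx=s,fy=s,interpolation=cv2.INTER_CUBIC))
def quad(im,lo,hi,roi):
    x0,y0,w,h=roi; hsv=cv2.cvtColor(im[y0:y0+h,x0:x0+w],cv2.COLOR_BGR2HSV)
    m=cv2.inRange(hsv,np.array(lo),np.array(hi)); m=cv2.morphologyEx(m,cv2.MORPH_OPEN,np.ones((3,3)))
    cs,_=cv2.findContours(m,cv2.RETR_EXTERNAL,cv2.CHAIN_APPROX_NONE); c=max(cs,key=cv2.contourArea)
    return c+np.array([x0,y0]),m
E
python3 - <<'E'
from h import *
s=cv2.imread("pics/side0.png");c=cv2.imread("pics/scene0.png");w=cv2.imread("pics/wrist0.png")
zoom(s,180,170,200,140,"z_side",4);zoom(c,200,190,200,140,"z_scene",4);zoom(w,80,100,220,260,"z_wrist",2.3)
E
```

```text
(no output)
```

View pics/z_side.png

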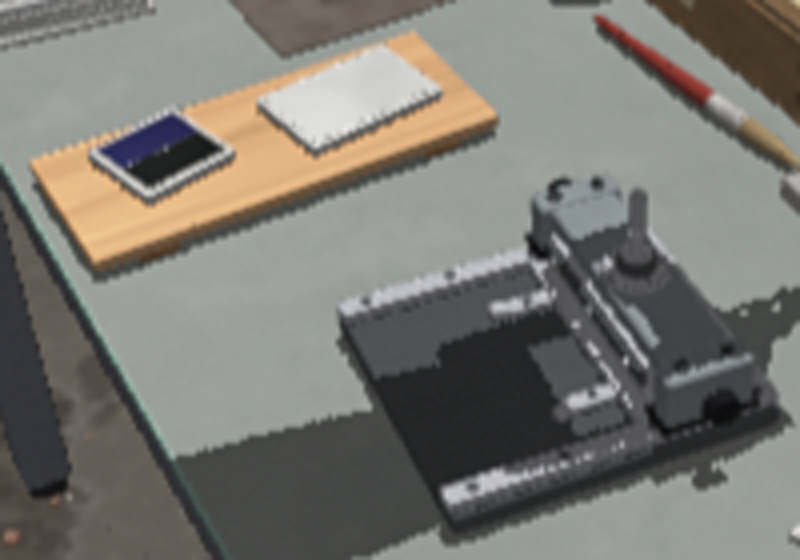

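View pics/z_scene.png

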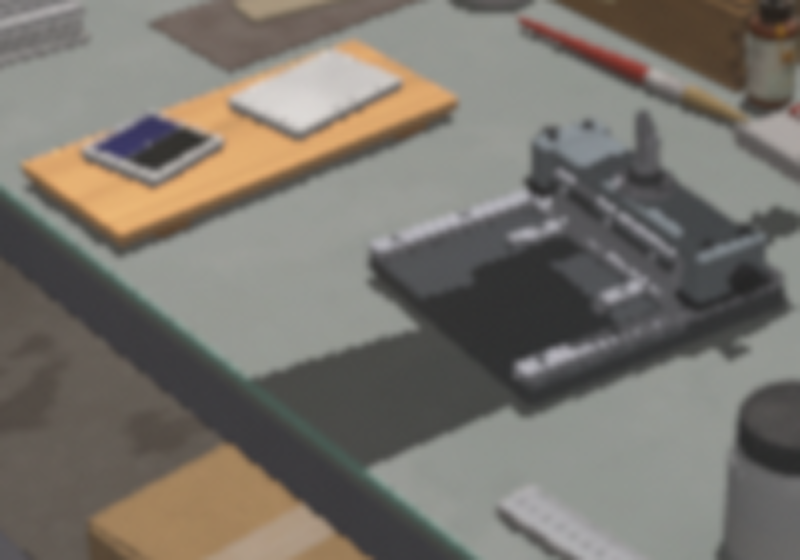

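View pics/z_wrist.png

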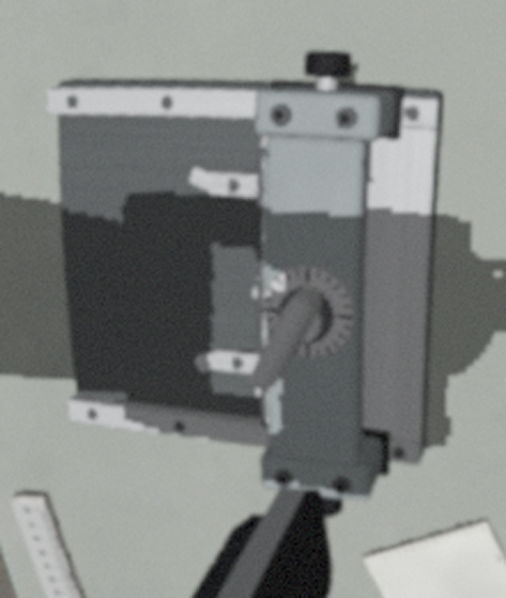

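Run:
```python
from h import *
st=ctrl.get_state()
s=cv2.imread("pics/side0.png");c=cv2.imread("pics/scene0.png");w=cv2.imread("pics/wrist0.png")
o=lambda a,x,y,k:np.array(a)/k+[x,y]
for nm,im,roi in(("side",s,(238,176,60,40)),("scene",c,(254,198,52,30))):
    cn,m=quad(im,(0,0,150),(180,25,255),roi)
    r=cv2.minAreaRect(cn); 
    P=plane(nm,cn[:,0]+0.0,0.024)
    rr=cv2.minAreaRect((P[:,:2]*1000).astype(np.float32)); print(nm,"tile(ground rect)",rr,cv2.contourArea(cn))
P=plane("side",o([(260,102),(385,45),(442,93),(317,150)],180,170,4),0.024);print(P,P.mean(0),np.linalg.norm(np.diff(P,axis=0),axis=1))
P=plane("scene",o([(232,100),(347,46),(402,85),(297,132)],200,190,4),0.024);print(P,P.mean(0),np.linalg.norm(np.diff(P,axis=0),axis=1))
print("board")
P=plane("side",o([(30,163),(414,32),(497,118),(96,262)],180,170,4),0.016);print(P,P.mean(0),np.linalg.norm(np.diff(P,axis=0),axis=1))
print("bed wrist")
P=plane("wrist",o([(48,90),(72,424),(421,462),(441,92)],80,100,2.3),0.026,st);print(P,P.mean(0),np.linalg.norm(np.diff(P,axis=0),axis=1))
P=plane("side",o([(340,303),(443,490)],180,170,4),0.026);print(P)
P=plane("scene",o([(370,240),(515,375)],200,190,4),0.026);print(P)
```

```text
side tile(ground rect) ((530.0969848632812, 256.8229675292969), (96.03385925292969, 65.90410614013672), 9.053142547607422) 522.0
scene tile(ground rect) ((529.5779418945312, 252.99411010742188), (94.61671447753906, 65.26522827148438), 9.843461036682129) 373.0
[[0.479  0.2776 0.024 ]
 [0.5747 0.2946 0.024 ]
 [0.5818 0.2267 0.024 ]
 [0.489  0.2126 0.024 ]] [0.5311 0.2529 0.024 ] [0.0972 0.0683 0.0938]
[[0.4789 0.2753 0.024 ]
 [0.5838 0.2897 0.024 ]
 [0.5784 0.2211 0.024 ]
 [0.4869 0.2131 0.024 ]] [0.532  0.2498 0.024 ] [0.1059 0.0689 0.0919]
board
[[0.3356 0.3023 0.016 ]
 [0.6029 0.3098 0.016 ]
 [0.6037 0.1949 0.016 ]
 [0.339  0.1904 0.016 ]] [0.4703 0.2494 0.016 ] [0.2674 0.1149 0.2648]
bed wrist
[[ 0.4413  0.0765  0.026 ]
 [ 0.4259 -0.0894  0.026 ]
 [ 0.6095 -0.103   0.026 ]
 [ 0.6256  0.0633  0.026 ]] [ 0.5255 -0.0132  0.026 ] [0.1666 0.1841 0.1671]
[[ 0.4409  0.0748  0.026 ]
 [ 0.426  -0.0783  0.026 ]]
[[ 0.4419  0.0753  0.026 ]
 [ 0.4188 -0.0873  0.026 ]]
```

>>> move_arm:
  commands: [0, 1, -0.57, 0, 0, 1, -0.57, 0, 0, 1, -0.57, 0, 0, 1, -0.57, 0, 0, 1, -0.57, 0, 0, 1, -0.57, 0, 0, 1, -0.57, 0, 0, 1, -0.57, 0, 0, 1, -0.57, 0, 0, 1, -0.57, 0]
  jaw: 78

```text
time: 1.4
eef_pos: [0.5304, 0.2521, 0.2454]
tcp_rot: [-0.0, 0.707, 0.001, 0.707]
contact_force: [-0.3, 0.8, -0.4]
opening: 0.914
```

>>> move_arm:
  commands: [0.2, 0, 0, -1, 0.2, 0, 0, -1, 0.2, 0, 0, -1, 0.2, 0, 0, -1, 0.2, 0, 0, -1, 0.2, 0, 0, -1, 0.2, 0, 0, -1, 0.2, 0, 0, -1, 0.2, 0, 0, -1, 0.2, 0, 0, -1, 0, 0, 0, -1, 0, 0, 0, -1, 0, 0, 0, -1, 0, 0, 0, -1, 0, 0, 0, -1, 0, 0, 0, -1, 0, 0, 0, -1, 0, 0, 0, -1, 0, 0, 0, -1, 0, 0, 0, -0.8]

```text
time: 3.9
eef_pos: [0.5309, 0.2513, 0.1955]
tcp_rot: [-0.539, 0.458, 0.539, 0.458]
contact_force: [-0.2, 0.0, 0.9]
opening: 0.916
```

Run:
```python
from h import *
st,im=shot("wrist","w1"); T=tool(st)
print(st["time"],st["eef_pos"],T[:3,:3],st["opening"],st["qpos"])
```

```text
3.9 [0.5309 0.2513 0.1955] [[-0.0001 -0.9871 -0.1604]
 [ 0.0002 -0.1604  0.9871]
 [-1.      0.0001  0.0002]] 0.9156549035603163 [ 0.2694  0.1412  1.8416  0.0003  1.1588 -1.4626]
```

View pics/w1_raw.png

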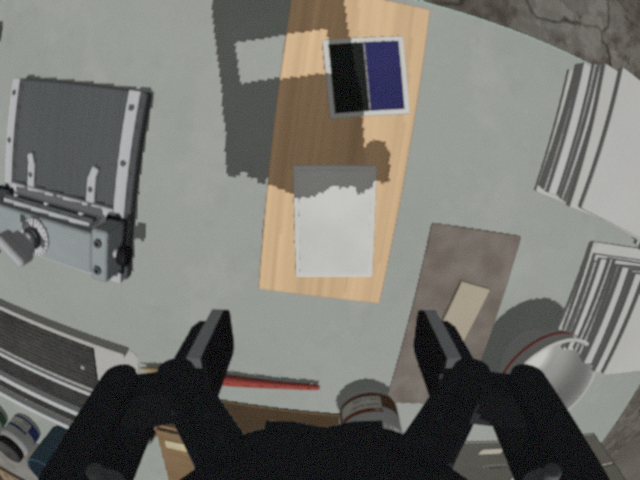

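Wrist view: the plain tile is under the gripper, corners about (294,166), (376,166), (373,277), (296,276), half in shadow; the bed is on the left with its guides and screw visible.

Run:
```python
from h import *
st=ctrl.get_state()
im=cv2.imread("pics/w1_raw.png")
zoom(im,270,140,130,160,"z1",3.7); zoom(im,0,60,160,230,"z1b",2.6)
P=plane("wrist",[(294,166),(376,166),(373,277),(296,276)],0.024,st)
print(P,P.mean(0),np.linalg.norm(np.diff(P,axis=0),axis=1)); 
v=(P[0]+P[1]-P[2]-P[3]); print(np.degrees(np.arctan2(v[1],v[0])))
```

```text
[[0.4889 0.2191 0.024 ]
 [0.4778 0.2847 0.024 ]
 [0.5746 0.3021 0.024 ]
 [0.5846 0.2344 0.024 ]] [0.5315 0.2601 0.024 ] [0.0665 0.0983 0.0684]
-170.38878081837854
```

View pics/z1.png

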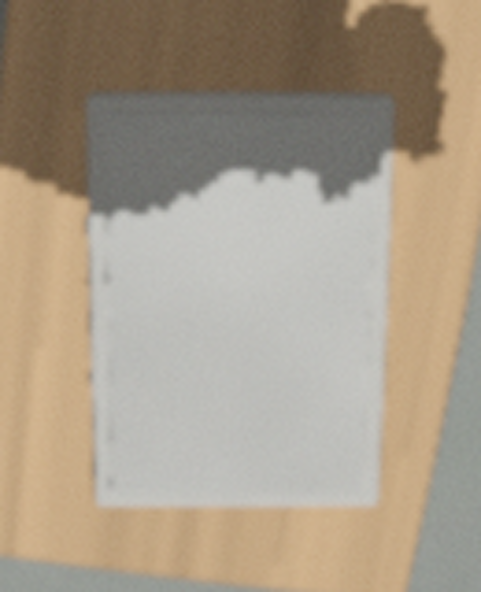

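View pics/z1b.png

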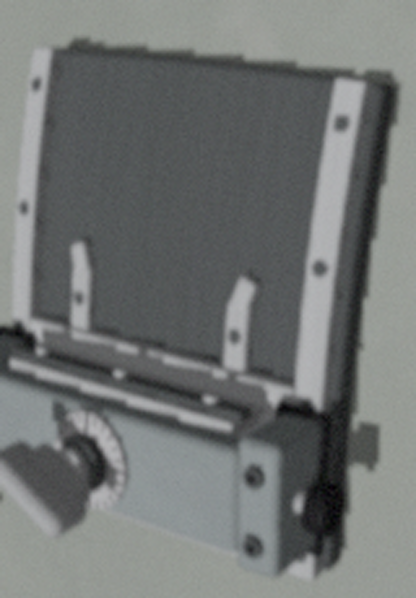

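Run:
```python
from h import *
st=ctrl.get_state()
print(plane("wrist",[(259,289),(380,302)],0.016,st))
sm,s=shot("side","s1"); _,c=shot("scene","c1")
zoom(s,180,170,130,100,"z2s",6);zoom(c,200,190,130,100,"z2c",6)
```

```text
[[0.6073 0.202  0.016 ]
 [0.6024 0.3161 0.016 ]]
```

View pics/z2s.png

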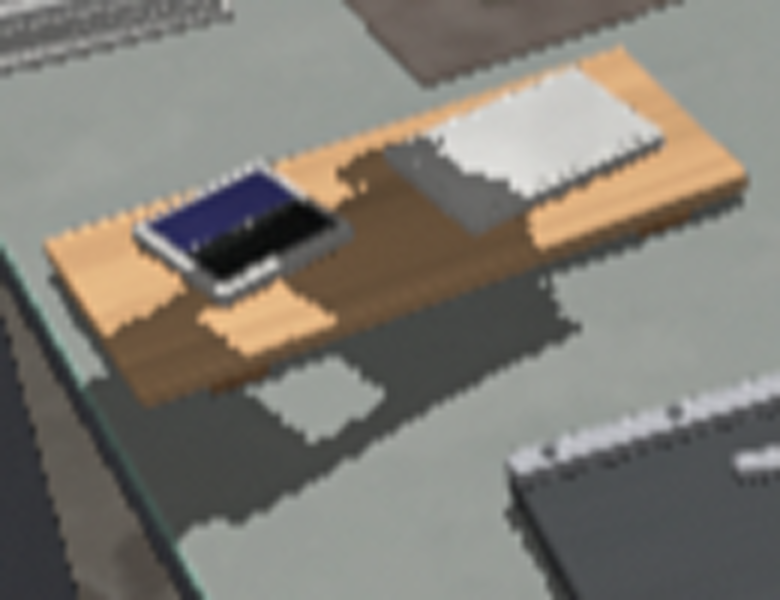

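View pics/z2c.png

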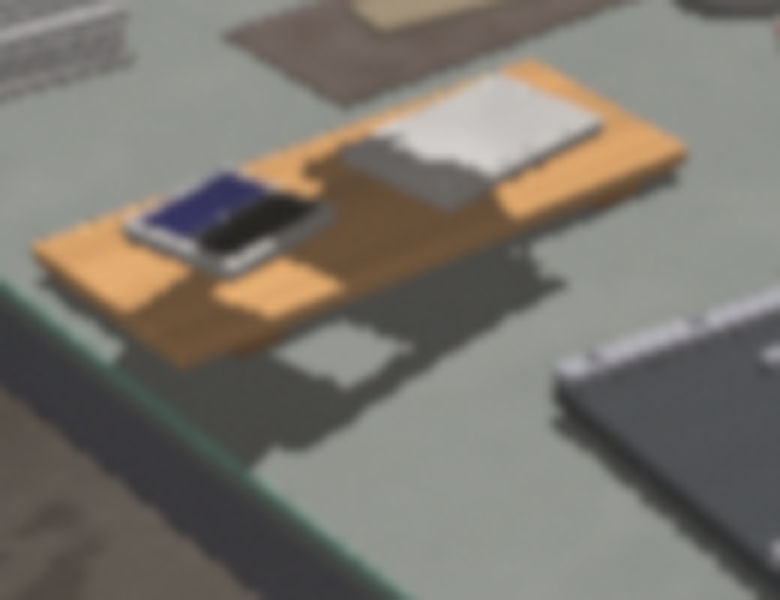

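>>> move_arm:
  commands: [0.9, 0, 0.04, 0, 0.9, 0, 0.04, 0, 0.9, 0, 0.04, 0, 0.9, 0, 0.04, 0, 0, 0, 0, 0]

```text
time: 4.68
eef_pos: [0.5297, 0.2541, 0.1032]
tcp_rot: [-0.537, 0.461, 0.539, 0.458]
contact_force: [-0.1, -0.3, -0.1]
opening: 0.908
```

Run:
```python
from h import *
st,im=shot("wrist","w2")
print(st["time"],st["eef_pos"])
```

```text
4.675 [0.5297 0.2541 0.1032]
```

View pics/w2_raw.png

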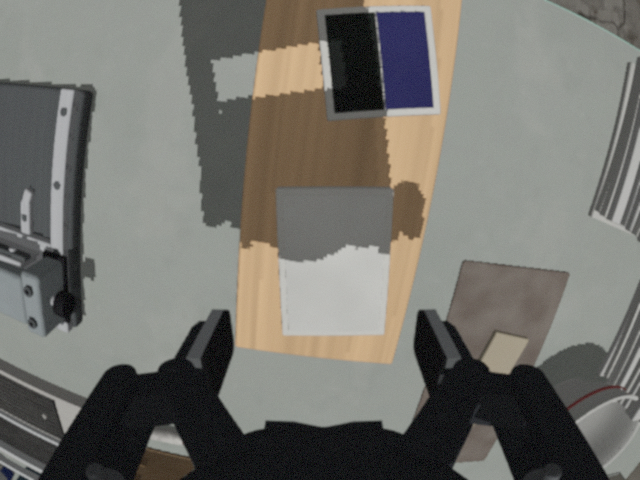

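Closer view: tile corners at about (277,188), (393,189), (385,335), (284,336), centre a little right of the jaw midline (col 324).

Run:
```python
from h import *
st=ctrl.get_state()
P=plane("wrist",[(277,188),(393,189),(385,335),(284,336)],0.024,st)
m=P.mean(0);print(P,m,np.linalg.norm(np.diff(P,axis=0),axis=1)); 
v=-(P[0]+P[1]-P[2]-P[3]); print(np.degrees(np.arctan2(v[1],v[0])))
T=tool(st); print("in tool",T[:3,:3].T@(m-T[:3,3])*1000/25)
print(plane("wrist",[(236,347),(391,363)],0.016,st))
```

```text
[[0.49   0.2195 0.024 ]
 [0.4799 0.2855 0.024 ]
 [0.5771 0.3023 0.024 ]
 [0.5881 0.2353 0.024 ]] [0.5338 0.2606 0.024 ] [0.0668 0.0986 0.0679]
9.454601850296497
in tool [ 3.2314 -0.1598  0.2337]
[[0.6097 0.2017 0.016 ]
 [0.6059 0.3151 0.016 ]]
```

>>> move_arm:
  commands: [0, 0.12, 0.23, 0, 0.8, 0, 0, 0, 0.8, 0, 0, 0, 0.6, 0, 0, 0, 0, 0, 0, 0]

```text
time: 5.35
eef_pos: [0.5264, 0.2586, 0.0477]
tcp_rot: [-0.537, 0.461, 0.539, 0.458]
contact_force: [0.8, -0.1, -0.1]
opening: 0.913
```

Run:
```python
from h import *
st,im=shot("wrist","w3")
print(st["time"],st["eef_pos"])
```

```text
5.35 [0.5264 0.2586 0.0477]
```

View pics/w3_raw.png

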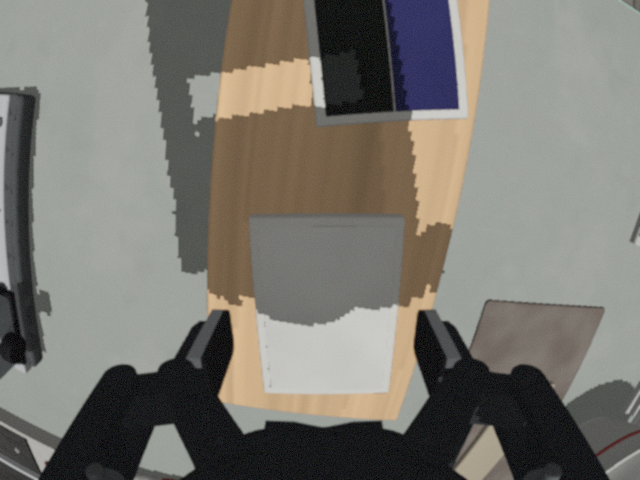

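Tile spans cols 250–404 at its far edge, centred within ~3 px between the fingers (232 and 417). Going down.

>>> move_arm:
  commands: [0.2, 0, 0.05, 0, 0.2, 0, 0, 0, 0.1, 0, 0, 0, 0, 0, 0, 0]

```text
time: 5.9
eef_pos: [0.5277, 0.2604, 0.0377]
tcp_rot: [-0.538, 0.459, 0.538, 0.459]
contact_force: [0.6, -0.1, -0.6]
opening: 0.914
```

Run:
```python
from h import *
st,im=shot("wrist","w4"); st,s=shot("side")
print(st["time"],st["eef_pos"],st["contact_force"]); zoom(s,200,150,130,90,"z4s",6); zoom(im,150,200,330,260,"z4",2.3)
```

```text
5.95 [0.5278 0.2604 0.0379] [ 0.1026  1.0276 -0.4512]
```

View pics/z4s.png

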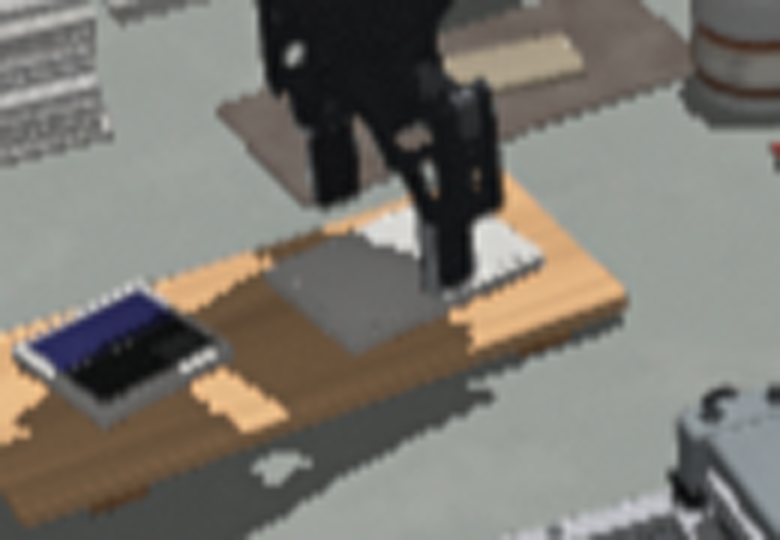

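View pics/z4.png

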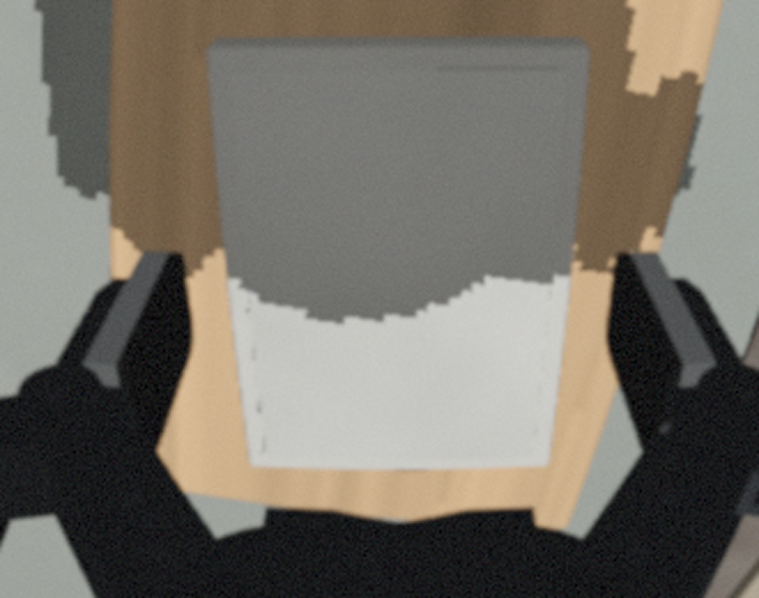

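>>> move_arm:
  commands: [0.2, 0, 0, 0, 0, 0, 0, 0]

```text
time: 6.25
eef_pos: [0.5274, 0.2603, 0.0323]
tcp_rot: [-0.537, 0.46, 0.538, 0.459]
contact_force: [-0.7, -0.5, -0.1]
opening: 0.917
```

>>> move_arm:
  commands: [0.08, 0, 0, 0, 0, 0, 0, 0]

```text
time: 6.5
eef_pos: [0.5277, 0.2604, 0.0306]
tcp_rot: [-0.538, 0.459, 0.538, 0.459]
contact_force: [-0.7, -0.2, 0.1]
opening: 0.915
```

>>> move_arm:
  commands: [0.08, 0, 0, 0, 0, 0, 0, 0]

```text
time: 6.75
eef_pos: [0.5277, 0.2604, 0.0286]
tcp_rot: [-0.538, 0.459, 0.538, 0.459]
contact_force: [0.0, -0.1, -0.6]
opening: 0.915
```

>>> move_arm:
  commands: [0.08, 0, 0, 0, 0.06, 0, 0, 0, 0, 0, 0, 0, 0, 0, 0, 0]
  jaw: 73
  force: 30

```text
time: 7.25
eef_pos: [0.5278, 0.2604, 0.0253]
tcp_rot: [-0.538, 0.459, 0.538, 0.459]
contact_force: [0.6, -0.0, 0.5]
opening: 0.854
```

Run:
```python
from h import *
st,im=shot("wrist","w5"); st,s=shot("side")
print(st["time"],st["eef_pos"],st["contact_force"]); zoom(s,200,150,130,90,"z5s",6); zoom(im,150,200,330,260,"z5",2.3)
```

```text
7.3 [0.5279 0.2604 0.0254] [-0.8134 -0.4243 -0.5419]
```

View pics/z5s.png

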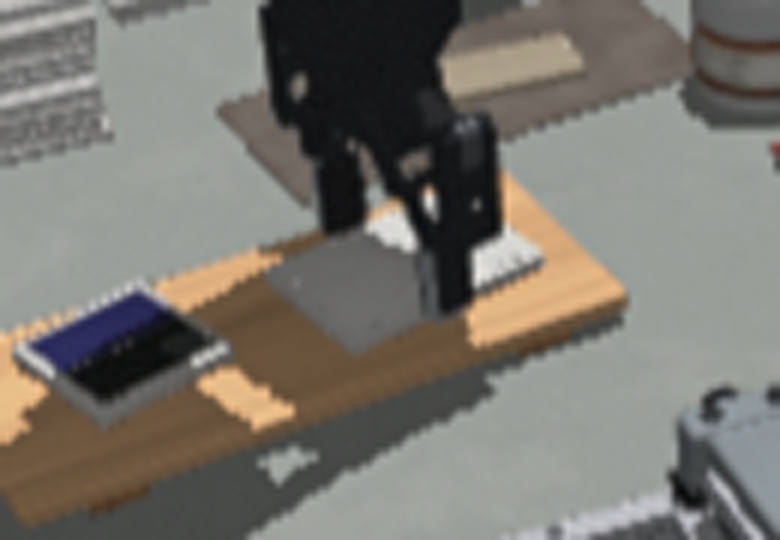

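View pics/z5.png

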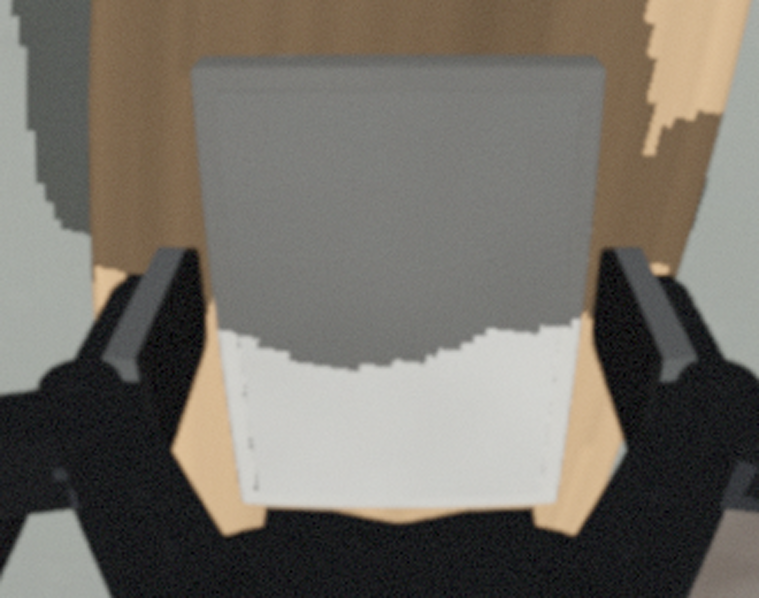

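>>> move_arm:
  commands: [0.0, 0, 0, 0, 0, 0, 0, 0, 0, 0, 0, 0, 0, 0, 0, 0]
  jaw: 55
  force: 35

```text
time: 7.85
eef_pos: [0.5283, 0.2605, 0.0259]
tcp_rot: [0.538, -0.459, -0.537, -0.46]
contact_force: [-0.7, -0.5, 4.2]
opening: 0.781
```

>>> move_arm:
  commands: [-0.2, 0, 0, 0, -0.6, 0, 0, 0, -1, 0, 0, 0, -1, 0, 0, 0, -0.6, 0, 0, 0, 0, 0, 0, 0]

```text
time: 8.6
eef_pos: [0.5286, 0.2607, 0.112]
tcp_rot: [0.538, -0.458, -0.537, -0.46]
contact_force: [-0.6, -0.0, -1.2]
opening: 0.776
```

Run:
```python
from h import *
st,im=shot("wrist","w6"); st,s=shot("side","s6")
print(st["time"],st["eef_pos"],st["contact_force"],st["opening"]); zoom(s,200,120,130,100,"z6s",6)
```

```text
8.65 [0.5278 0.2604 0.1106] [-0.7085  1.1299 -1.0632] 0.7810681570475984
```

View pics/z6s.png

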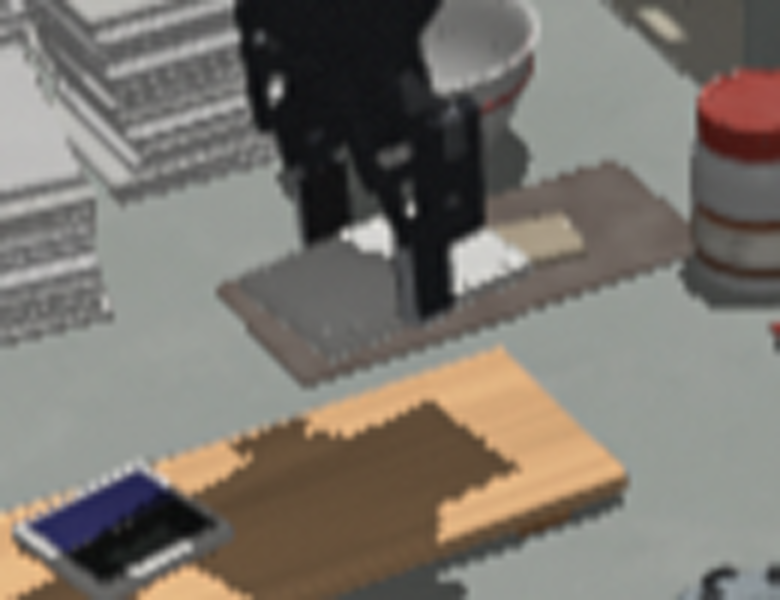

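View pics/w6_raw.png

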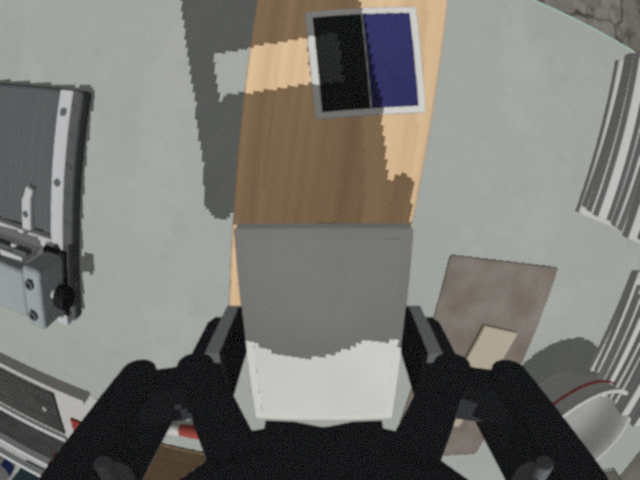

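Tile held level, (235,225)–(411,225)–(397,418)–(254,419) in the wrist view. Carrying it to the open front of the bed.

>>> move_arm:
  commands: [0, 0, 0, 0.9, 0, 0, 0, 1, 0, 0, 0, 0.9, 0, 0.13, -0.5, 0, 0, 0.13, -0.7, 0, 0, 0.13, -0.7, 0, 0, 0.13, -0.7, 0, 0, 0.13, -0.7, 0, 0, 0.13, -0.7, 0, 0, 0.13, -0.7, 0, 0, 0.13, -0.7, 0, 0, 0.13, -0.7, 0, 0, 0.13, -0.7, 0, 0, 0.13, -0.7, 0, 0, 0.13, -0.7, 0, 0, 0.13, -0.7, 0, 0, 0.13, -0.7, 0, 0, 0.13, -0.7, 0, 0, 0.11, -0.5, 0, 0, 0, 0, 0]

```text
time: 11.2
eef_pos: [0.4528, -0.0048, 0.1103]
tcp_rot: [-0.477, 0.522, 0.477, 0.522]
contact_force: [0.1, -0.1, -2.0]
opening: 0.777
```

Run:
```python
from h import *
st,im=shot("wrist","w7"); T=tool(st)
print(st["time"],st["eef_pos"],T[:3,2],st["opening"],st["qpos"])
zoom(im,150,60,340,330,"z7",1.8)
```

```text
11.2 [ 0.4528 -0.0048  0.1103] [0.0888 0.996  0.0001] 0.7770297226383618 [-0.2355 -0.0492  2.2132  0.0002  0.9775 -1.7174]
```

View pics/w7_raw.png

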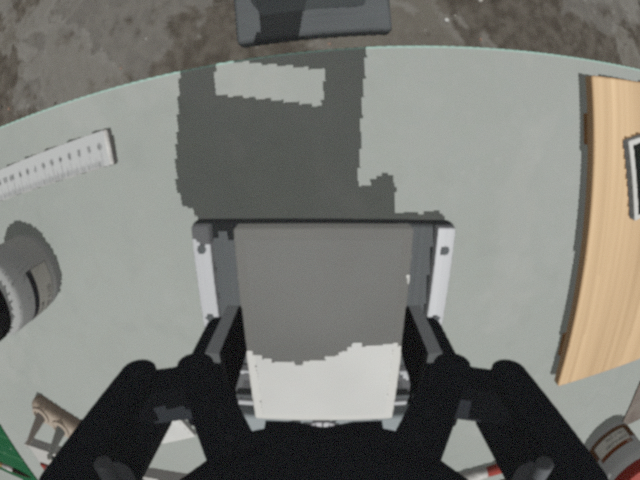

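Wrist view: the tile is above the bed front; rail front outer corners at about (193,222) and (454,224), rails straddling the tile. Measure precisely.

Run:
```python
from h import *
im=cv2.imread("pics/w7_raw.png"); zoom(im,180,205,290,125,"z7b",2.7)
```

```text
(no output)
```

View pics/z7b.png

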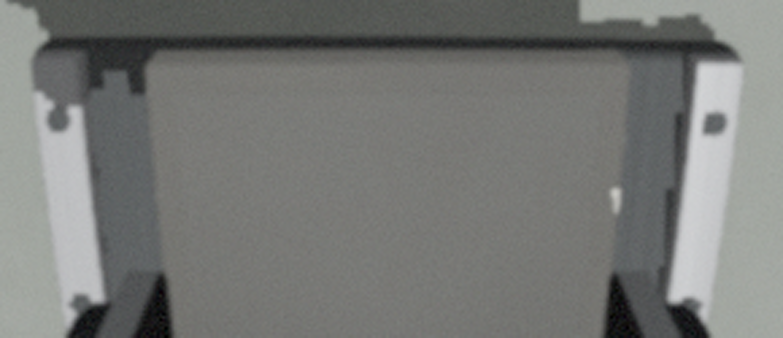

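Run:
```python
from h import *
st=ctrl.get_state(); T=tool(st)
f=lambda a:np.array(a)/2.7+[180,205]
yaw=lambda v:np.degrees(np.arctan2(v[1],v[0]))
def tl(P): return (P-T[:3,3])@T[:3,:3]*1000
for nm,a in dict(Lo=[(35,55),(65,318)],Li=[(88,55),(104,298)],Ri=[(697,62),(668,300)],Ro=[(741,62),(708,312)],Ls=[(58,120),(80,300)],Rs=[(714,124),(690,304)]).items():
    P=plane("wrist",f(a),0.026,st); print(nm,P[:,:2],yaw(P[1]-P[0]),"tool",tl(P)[:,1:])
print("tile")
for nm,a in dict(L=[(148,60),(172,330)],R=[(627,60),(605,330)]).items():
    P=plane("wrist",f(a),st["eef_pos"][2]-0.002,st); print(nm,yaw(P[1]-P[0]),"tool",tl(P)[:,1:])
P=plane("wrist",[(235,225),(411,225),(397,418),(254,419)],st["eef_pos"][2]-0.002,st);print(tl(P),tl(P).mean(0))
print("phi",yaw(T[:3,2]))
s=cv2.imread("pics/w1_raw.png")
```

```text
Lo [[ 0.4235 -0.0847]
 [ 0.4932 -0.0923]] -6.2582493543491164 tool [[ 22.2523 -82.6034]
 [-47.8319 -84.0669]]
Li [[ 0.4248 -0.0717]
 [ 0.4877 -0.0804]] -7.809933474925784 tool [[ 22.1265 -69.5956]
 [-41.3454 -72.6421]]
Ri [[0.4386 0.0665]
 [0.5008 0.0608]] -5.223584692072645 tool [[ 20.5067  69.3285]
 [-41.9223  69.1524]]
Ro [[0.4395 0.0774]
 [0.5059 0.0718]] -4.814331419687362 tool [[ 20.6008  80.2135]
 [-46.0131  80.5014]]
Ls [[ 0.4397 -0.0821]
 [ 0.488  -0.0869]] -5.715086591396444 tool [[  6.3354 -78.6144]
 [-42.2205 -79.1679]]
Rs [[0.4542 0.071 ]
 [0.5028 0.0668]] -4.9789957359034265 tool [[  5.3551  75.1569]
 [-43.3712  75.2275]]
tile
L -5.362249717488481 tool [[ 45.6043 -34.6308]
 [  2.1235 -34.8587]]
R -4.265293538419844 tool [[45.6166 31.5326]
 [ 2.0977 32.1377]]
[[  1.9815  46.4676 -34.4969]
 [  1.9997  46.4774  30.9967]
 [  2.0198 -52.6725  34.9937]
 [  2.0002 -53.1972 -36.0012]] [ 2.0003 -3.2312 -1.1269]
phi 84.93803627771891
```

Tile and bed midline agree within ~0.5 mm; bed yaw ≈ −5.4°, tile ≈ −5.0°. I'll make a small turn, back off 5 mm, and lower.

>>> move_arm:
  commands: [0, 0.2, 0, 0.09, 0.6, 0, 0, 0, 0.7, 0, 0, 0, 0.7, 0, 0, 0, 0.6, 0, 0, 0, 0.4, 0, 0, 0, 0.1, 0, 0, 0, 0, 0, 0, 0]

```text
time: 12.25
eef_pos: [0.4482, -0.0037, 0.0329]
tcp_rot: [-0.476, 0.523, 0.476, 0.523]
contact_force: [0.1, -0.1, -0.6]
opening: 0.778
```

Run:
```python
from h import *
st,im=shot("wrist","w8"); T=tool(st); st,s=shot("side","s8")
print(st["time"],st["eef_pos"],np.degrees(np.arctan2(T[1,2],T[0,2])),st["opening"],st["contact_force"])
zoom(im,130,190,390,240,"z8",2);zoom(s,250,190,150,110,"z8s",5.3)
```

```text
12.3 [ 0.4485 -0.0037  0.0333] 84.5520525164697 0.7801729320907776 [-0.7947  0.0881 -1.346 ]
```

View pics/z8.png

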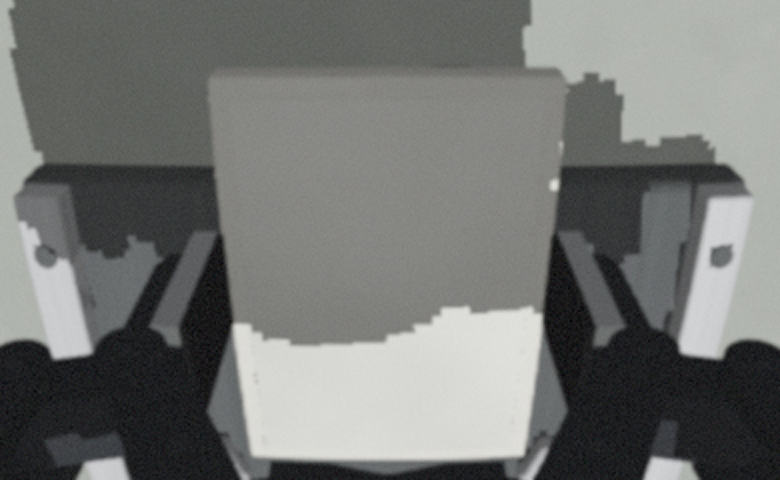

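View pics/z8s.png

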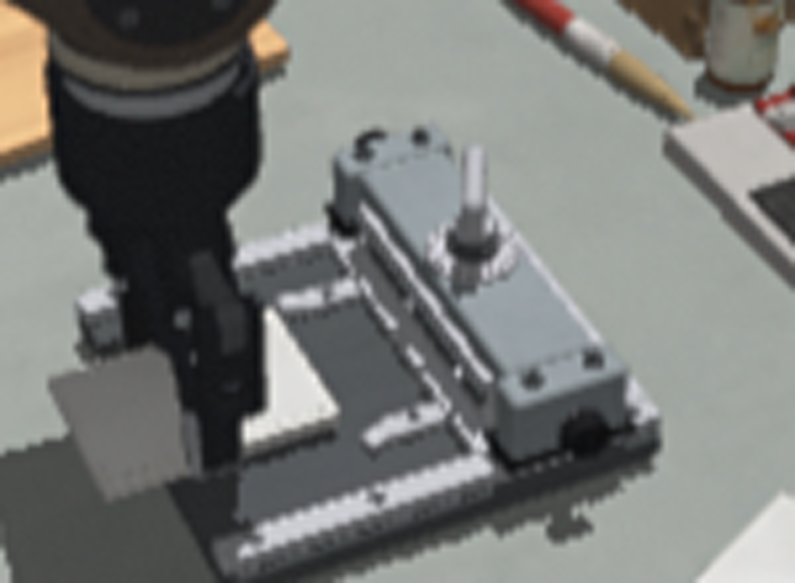

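Tile sits centrally between the rails (tile mid col ≈388, rails ≈387 in the crop) and in front of the guides. Lowering gently.

>>> move_arm:
  commands: [0.12, 0, 0, 0, 0.02, 0, 0, 0, 0, 0, 0, 0]

```text
time: 12.72
eef_pos: [0.448, -0.0036, 0.0294]
tcp_rot: [-0.476, 0.523, 0.476, 0.523]
contact_force: [0.6, 0.1, -0.9]
opening: 0.782
```

>>> move_arm:
  commands: [0.03, 0, 0, 0, 0, 0, 0, 0]

```text
time: 12.98
eef_pos: [0.448, -0.0036, 0.0285]
tcp_rot: [-0.476, 0.523, 0.476, 0.523]
contact_force: [-0.4, -0.5, -0.9]
opening: 0.776
```

>>> move_arm:
  commands: [0, -0.3, 0, 0, 0, -0.3, 0, 0, 0, -0.3, 0, 0, 0, -0.3, 0, 0, 0, 0, 0, 0]

```text
time: 13.6
eef_pos: [0.4786, -0.0066, 0.0287]
tcp_rot: [-0.476, 0.523, 0.476, 0.523]
contact_force: [-0.1, 0.7, -1.5]
opening: 0.779
```

Run:
```python
from h import *
st,im=shot("wrist","w9"); T=tool(st); st,s=shot("side","s9")
print(st["time"],st["eef_pos"],np.degrees(np.arctan2(T[1,2],T[0,2])),st["opening"],st["contact_force"])
zoom(im,130,190,390,240,"z9",2);zoom(s,250,190,150,110,"z9s",5.3)
```

```text
13.65 [ 0.4781 -0.0065  0.0285] 84.55054462608018 0.7811649200602752 [ 0.2473 -0.4364 -0.4401]
```

View pics/z9.png

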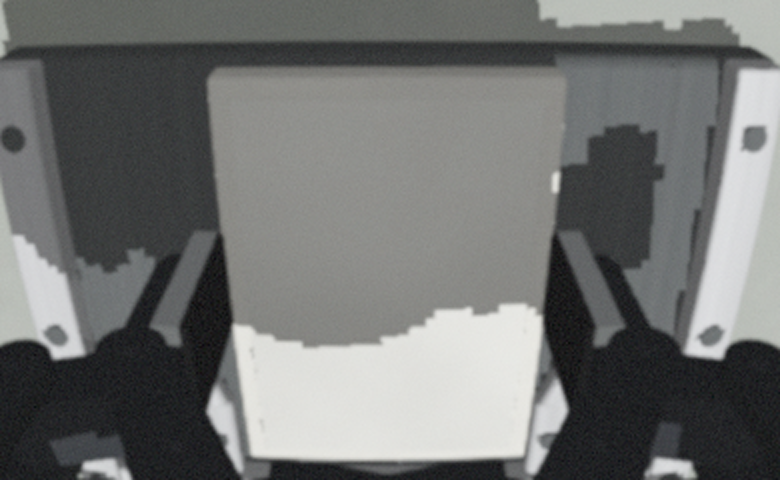

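View pics/z9s.png

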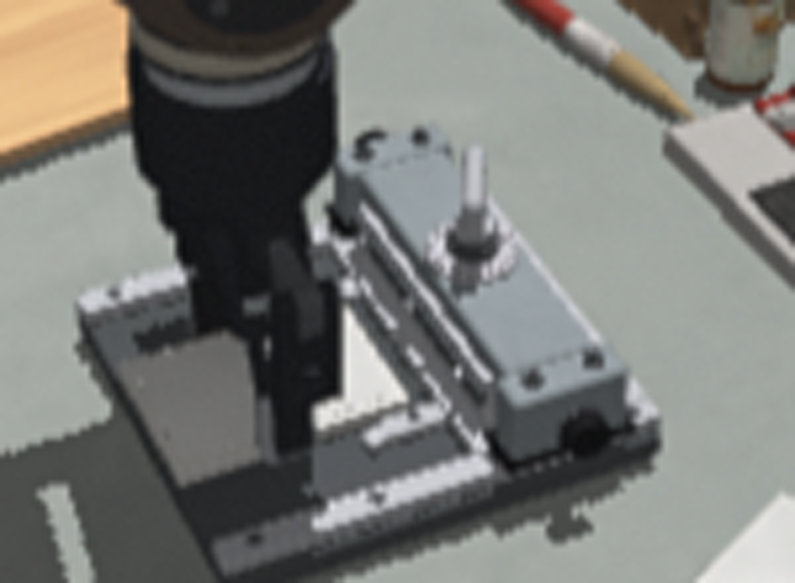

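Tile is between the guides, both guide inner edges symmetric about it, rail screws at equal rows (138), so it's square. Pushing home in small steps.

>>> move_arm:
  commands: [0.01, -0.16, 0, 0, 0, -0.12, 0, 0, 0, 0, 0, 0]

```text
time: 14.08
eef_pos: [0.4851, -0.0072, 0.0284]
tcp_rot: [-0.476, 0.523, 0.476, 0.523]
contact_force: [-0.5, 0.1, -1.4]
opening: 0.782
```

>>> move_arm:
  commands: [0, -0.08, 0, 0, 0, 0, 0, 0]

```text
time: 14.32
eef_pos: [0.4869, -0.0074, 0.0283]
tcp_rot: [-0.476, 0.523, 0.476, 0.523]
contact_force: [0.4, -1.3, -1.3]
opening: 0.78
```

>>> move_arm:
  commands: [0, -0.06, 0, 0, 0, 0, 0, 0]

```text
time: 14.58
eef_pos: [0.4884, -0.0075, 0.0284]
tcp_rot: [-0.476, 0.523, 0.476, 0.523]
contact_force: [0.1, -0.8, -1.6]
opening: 0.778
```

>>> move_arm:
  commands: [0, -0.06, 0, 0, 0, 0, 0, 0]

```text
time: 14.82
eef_pos: [0.4887, -0.0075, 0.028]
tcp_rot: [-0.475, 0.524, 0.477, 0.522]
contact_force: [-4.2, -0.8, 1.0]
opening: 0.782
```

>>> move_arm:
  commands: [0, -0.06, 0, 0, 0, 0, 0, 0]

```text
time: 15.08
eef_pos: [0.4888, -0.0075, 0.0279]
tcp_rot: [-0.474, 0.525, 0.478, 0.521]
contact_force: [-9.4, -0.7, 6.6]
opening: 0.781
```

>>> move_arm:
  commands: [0, -0.06, 0, 0, 0, 0, 0, 0]

```text
time: 15.32
eef_pos: [0.4889, -0.0075, 0.0279]
tcp_rot: [-0.473, 0.526, 0.479, 0.52]
contact_force: [-12.7, -0.6, 10.7]
opening: 0.781
```

Hit the stop: x stays at 0.4888 while force rises to 12.7 N. I'll ease most of the push and release.

>>> move_arm:
  commands: [0, 0.08, 0, 0, 0, 0, 0, 0]

```text
time: 15.58
eef_pos: [0.4888, -0.0075, 0.028]
tcp_rot: [-0.474, 0.524, 0.477, 0.522]
contact_force: [-7.7, -0.9, 3.0]
opening: 0.78
```

>>> move_arm:
  commands: [0, 0, 0, 0, 0, 0, 0, 0, 0, 0, 0, 0, 0, 0, 0, 0]
  jaw: 77

```text
time: 16.08
eef_pos: [0.4912, -0.0078, 0.0285]
tcp_rot: [-0.476, 0.523, 0.475, 0.523]
contact_force: [0.0, -0.5, -0.6]
opening: 0.906
```

Run:
```python
from h import *
st,im=shot("wrist","w10"); T=tool(st); st,s=shot("side","s10")
print(st["time"],st["eef_pos"],np.degrees(np.arctan2(T[1,2],T[0,2])),st["opening"],st["contact_force"])
zoom(im,130,190,390,240,"z10",2);zoom(s,250,190,150,110,"z10s",5.3)
```

```text
16.125 [ 0.4911 -0.0077  0.0284] 84.54900784404128 0.9066764914682539 [0.9178 0.1536 0.39  ]
```

View pics/z10.png

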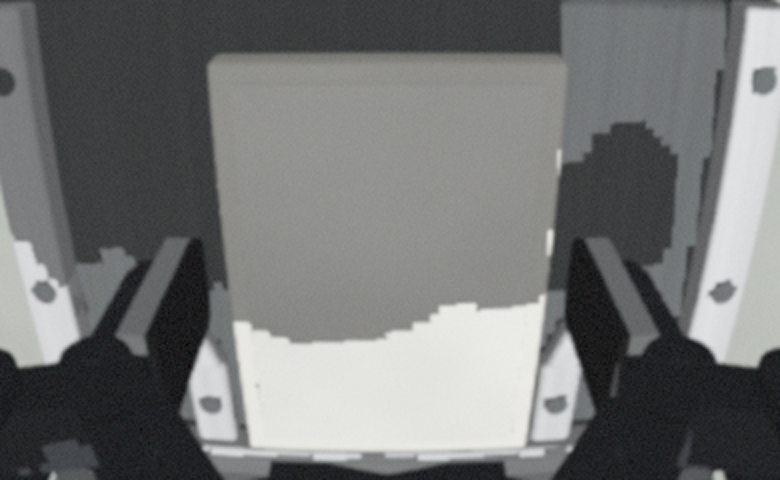

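View pics/z10s.png

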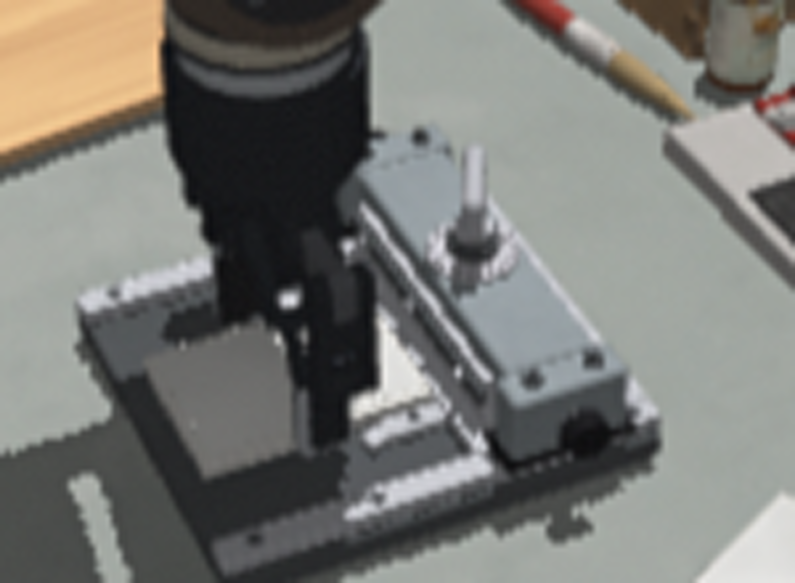

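Released: tile end at crop row ~446 directly against the land, guide gaps symmetric (guides at cols ~237 and ~533). Lifting, then rotating towards the screw.

>>> move_arm:
  commands: [-0.2, 0, 0, 0, -0.6, 0, 0, 0, -1, 0, 0, 0, -1, 0, 0, 0, -1, 0, 0, 0, -1, 0, 0, 0, -1, 0, 0, 0, -0.8, 0, 0, 0, 0, 0, 0, 0]

```text
time: 17.3
eef_pos: [0.4921, -0.008, 0.1963]
tcp_rot: [-0.477, 0.522, 0.474, 0.524]
contact_force: [0.1, -0.1, -0.0]
opening: 0.906
```

Run:
```python
from h import *
st,im=shot("wrist","w11"); T=tool(st)
print(st["time"],st["eef_pos"],np.degrees(np.arctan2(T[1,2],T[0,2])))
zoom(im,200,190,250,180,"z11",3.2)
```

```text
17.3 [ 0.4921 -0.008   0.1963] 84.55569031370312
```

View pics/z11.png

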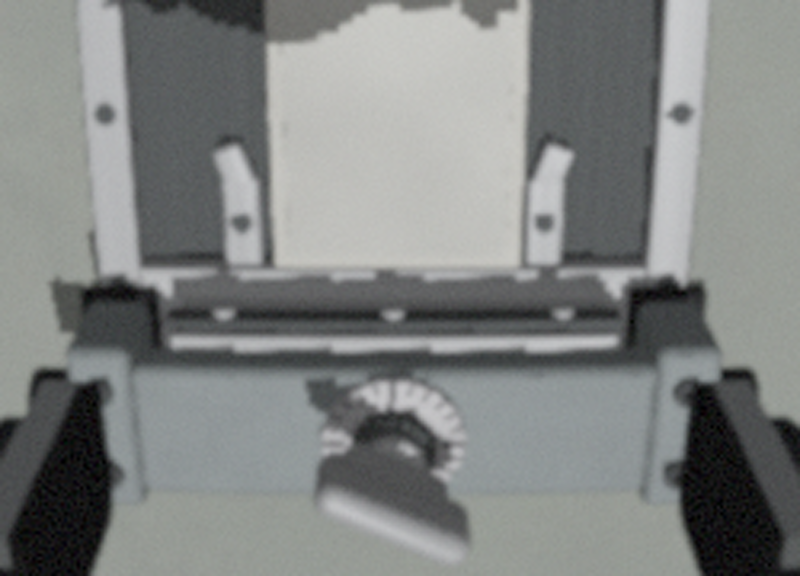

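Tile is home: its end meets the land at crop row ~267, sides (268, 525) run parallel to both guides (262, 530). The spade's top edge shows from (325,497) to (463,553) in the crop.

Run:
```python
from h import *
st=ctrl.get_state();T=tool(st)
f=lambda a:np.array(a)/3.2+[200,190]
P=plane("wrist",f([(326,497),(464,552)]),0.102,st); v=P[1]-P[0]
print(P,P.mean(0),np.linalg.norm(v),np.degrees(np.arctan2(v[1],v[0])))
Q=plane("wrist",f([(268,50),(525,50),(272,266),(523,266)]),0.026,st);print(Q)
for a in (Q[2]-Q[0],Q[3]-Q[1]): print(np.degrees(np.arctan2(a[1],a[0])))
G=plane("wrist",f([(262,262),(530,262)]),0.024,st);print(G,np.linalg.norm(G[1]-G[0]))
S=plane("wrist",f([(105,114),(681,114)]),0.026,st);d=S[1]-S[0];print("bed yaw",np.degrees(np.arctan2(d[1],d[0]))-90)
```

```text
[[ 0.5596 -0.0313  0.102 ]
 [ 0.5783 -0.0015  0.102 ]] [ 0.5689 -0.0164  0.102 ] 0.03516769091695356 57.85602604264769
[[ 0.4746 -0.0405  0.026 ]
 [ 0.4809  0.0253  0.026 ]
 [ 0.5348 -0.0472  0.026 ]
 [ 0.5413  0.0212  0.026 ]]
-6.370160463980093
-3.8918656528414743
[[ 0.5342 -0.0501  0.024 ]
 [ 0.5412  0.0233  0.024 ]] 0.07380384444130489
bed yaw -5.427838528295993
```

Thumbscrew at about 63° (1.10 rad) from seated. Rotating the jaws to match the blade of the spade (φ ≈ −32°).

>>> move_arm:
  commands: [0, 0, 0, 1, 0, 0, 0, 1, 0, 0, 0, 1, 0, 0, 0, 1, 0, 0, 0, 1, 0, 0, 0, 1, 0, 0, 0, 1, 0, 0, 0, 1, 0, 0, 0, 1, 0, 0, 0, 1, 0, 0, 0, 1, 0, 0, 0, 1, 0, 0, 0, 1, 0, 0, 0, 1, 0, 0, 0, 1, 0, 0, 0, 1, 0, 0, 0, 1, 0, 0, 0, 1, 0, 0, 0, 1, 0, 0, 0, 1]
  jaw: 45

```text
time: 19.85
eef_pos: [0.4899, -0.0075, 0.1919]
tcp_rot: [0.096, 0.701, -0.096, 0.7]
contact_force: [0.2, -0.5, -0.3]
opening: 0.527
```

>>> move_arm:
  commands: [0, 0, 0, 1, 0, 0, 0, 1, 0, 0, 0, 1, 0, 0, 0, 0.3, 0, 0.5, 0.96, 0, 0, 0.5, 0.96, 0, 0, 0.43, 0.96, 0, 0, 0, 0, 0]

```text
time: 20.85
eef_pos: [0.5714, -0.0157, 0.1926]
tcp_rot: [0.194, 0.68, -0.194, 0.679]
contact_force: [-0.3, 0.2, -0.7]
opening: 0.527
```

Run:
```python
from h import *
st,im=shot("wrist","w12"); T=tool(st)
print(st["time"],st["eef_pos"],np.degrees(np.arctan2(T[1,2],T[0,2])),T[:3,0],st["opening"])
zoom(im,230,170,200,180,"z12",3.3)
```

```text
20.85 [ 0.5714 -0.0157  0.1926] -31.921610586850097 [-0.0011  0.0002 -1.    ] 0.5270521581077451
```

View pics/z12.png

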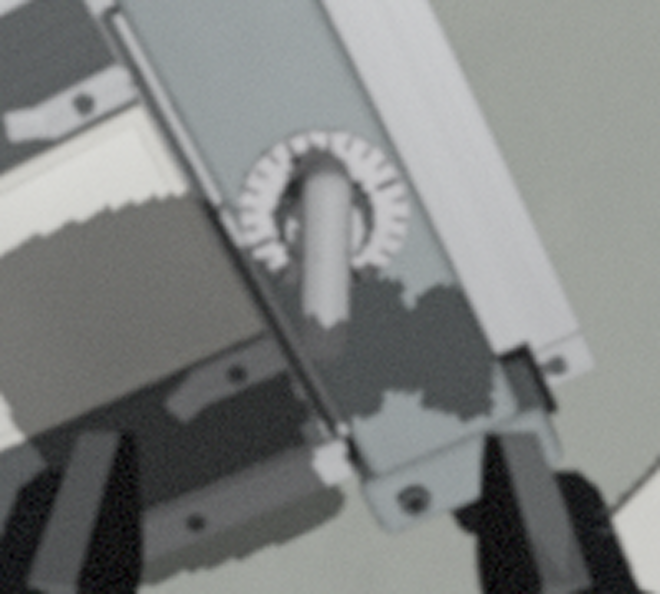

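View pics/w12_raw.png

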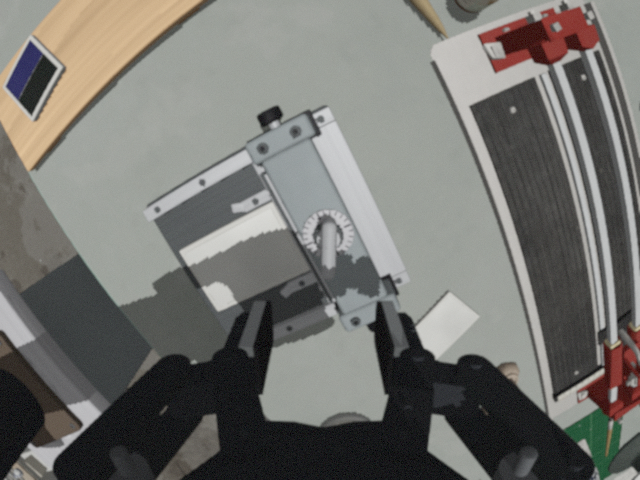

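Run:
```python
from h import *
st=ctrl.get_state();T=tool(st)
f=lambda a:np.array(a)/3.3+[230,170]
P=plane("wrist",f([(327,180),(325,345)]),0.102,st); v=P[0]-P[1]
print(P,P.mean(0),np.linalg.norm(v),np.degrees(np.arctan2(v[1],v[0])))
print("tool mm",(P.mean(0)-T[:3,3])@T[:3,:3]*1000)
C=plane("wrist",f([(323,208)]),0.069,st);print("nut",C,(C-T[:3,3])@T[:3,:3]*1000)
print("pred px",(proj("wrist",[[0.574,-0.0163,0.102]],st)-[230,170])*3.3)
```

```text
[[ 0.5832 -0.0019  0.102 ]
 [ 0.5653 -0.0302  0.102 ]] [ 0.5742 -0.0161  0.102 ] 0.033476482560966254 57.737597133564414
tool mm [90.3918  1.5446  3.7119]
nut [[ 0.5744 -0.0153  0.069 ]] [[123.3917   2.3246   3.5201]]
pred px [[325.6278 266.2101]]
```

>>> move_arm:
  commands: [0.5, 0.07, 0.17, 0, 0.8, 0, 0, 0, 0.8, 0, 0, 0, 0.2, 0, 0, 0, 0, 0, 0, 0]

```text
time: 21.52
eef_pos: [0.5749, -0.0162, 0.135]
tcp_rot: [0.195, 0.68, -0.195, 0.679]
contact_force: [-0.5, 0.1, 0.9]
opening: 0.522
```

Run:
```python
from h import *
st,im=shot("wrist","w13"); T=tool(st)
print(st["time"],st["eef_pos"],np.degrees(np.arctan2(T[1,2],T[0,2])),T[:3,0],st["opening"])
zoom(im,220,170,210,240,"z13",2.5)
```

```text
21.525 [ 0.5749 -0.0162  0.135 ] -31.948041316469663 [-0.0015  0.0003 -1.    ] 0.5224392682941071
```

View pics/z13.png

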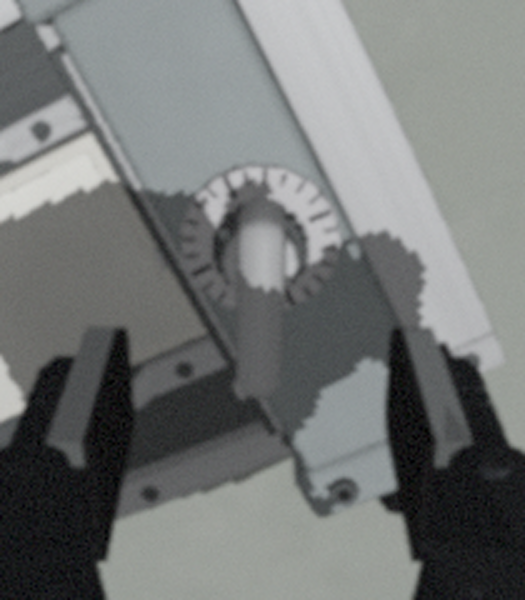

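Spade runs straight up the image at crop col ~260, midway between the fingers (130/390). Descending and gripping.

>>> move_arm:
  commands: [0.6, 0, 0, 0, 0.6, 0, 0, 0, 0.4, 0, 0, 0, 0.24, 0, 0, 0, 0, 0, 0, 0]

```text
time: 22.2
eef_pos: [0.575, -0.0162, 0.0891]
tcp_rot: [0.195, 0.68, -0.195, 0.679]
contact_force: [-0.5, 0.0, -0.2]
opening: 0.524
```

>>> move_arm:
  commands: [0, 0, 0, 0, 0, 0, 0, 0, 0, 0, 0, 0, 0, 0, 0, 0, 0, 0, 0, 0, 0, 0, 0, 0]
  jaw: 0
  force: 40

```text
time: 22.95
eef_pos: [0.5753, -0.016, 0.0905]
tcp_rot: [0.195, 0.68, -0.194, 0.68]
contact_force: [-3.2, 1.6, 5.5]
opening: 0.102
```

Run:
```python
from h import *
st,im=shot("wrist","w14"); T=tool(st); st,s=shot("side","s14")
print(st["time"],st["eef_pos"],np.degrees(np.arctan2(T[1,2],T[0,2])),st["opening"],st["contact_force"],st["wrist_torque"])
zoom(im,220,170,210,240,"z14",2.5); zoom(s,260,150,130,110,"z14s",6)
```

```text
23.0 [ 0.5753 -0.016   0.0905] -31.945744624968174 0.10091634918512758 [-3.4057  1.6686  6.4174] [ 0.2284  0.5406 -0.033 ]
```

View pics/z14.png

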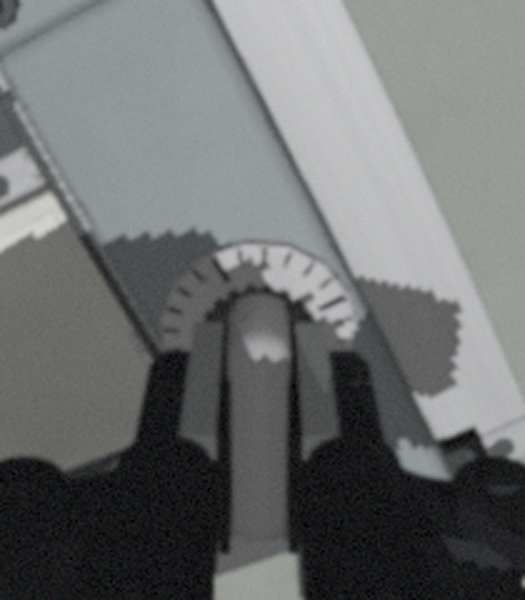

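View pics/z14s.png

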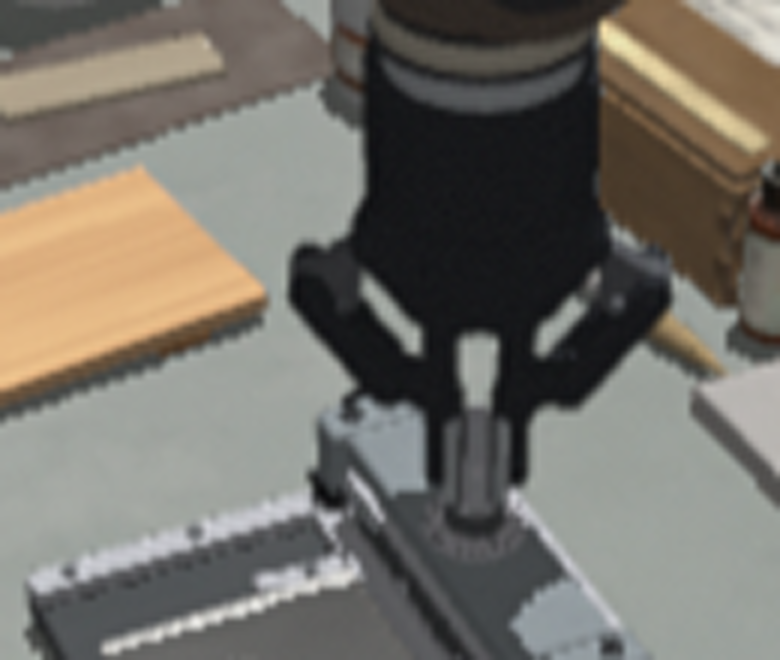

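Pads are shut on the spade (opening 0.10 ≈ 8.7 mm). Easing the vertical load, then turning clockwise.

>>> move_arm:
  commands: [-0.05, 0, -0.02, 0, 0, 0, 0, 0.5, 0, 0, 0, 0.8, 0, 0, 0, 0.8, 0, 0, 0, 0.8, 0, 0, 0, 0.8, 0, 0, 0, 0]

```text
time: 23.92
eef_pos: [0.5753, -0.0161, 0.0906]
tcp_rot: [0.301, 0.639, -0.301, 0.64]
contact_force: [1.9, 0.7, -2.9]
opening: 0.106
```

```bash
cat > q.py <<'E'
from h import *
st=ctrl.get_state();T=tool(st)
print(st["time"],st["eef_pos"],"phi",np.degrees(np.arctan2(T[1,2],T[0,2])).round(2),st["opening"],st["contact_force"],st["wrist_torque"],st["qpos"][5])
E
python3 q.py
```

```text
23.925 [ 0.5753 -0.0161  0.0906] phi -50.42 0.1055223147044294 [ 1.8967  0.7383 -2.8721] [-0.0307 -0.3757 -0.0534] 0.6757275220929991
```

>>> move_arm:
  commands: [0, 0, 0, 0.8, 0, 0, 0, 0.8, 0, 0, 0, 0.8, 0, 0, 0, 0.8, 0, 0, 0, 0.8, 0, 0, 0, 0.8, 0, 0, 0, 0.8, 0, 0, 0, 0.8, 0, 0, 0, 0.8, 0, 0, 0, 0]

```text
time: 25.18
eef_pos: [0.5755, -0.0166, 0.0906]
tcp_rot: [0.484, 0.515, -0.484, 0.516]
contact_force: [5.4, -1.7, -5.4]
opening: 0.106
```

```bash
python3 q.py
```

```text
25.175 [ 0.5755 -0.0166  0.0906] phi -86.36 0.1055713603365386 [ 5.3913 -1.719  -5.3741] [-0.3714 -0.6595 -0.0155] 1.3031469994020812
```

>>> move_arm:
  commands: [0.03, 0.04, 0, 0.4, 0, 0, 0, 0.4, 0, 0, 0, 0.4, 0, 0, 0, 0, 0, 0, 0, 0]

```text
time: 25.8
eef_pos: [0.5756, -0.0166, 0.0906]
tcp_rot: [-0.51, -0.489, 0.511, -0.489]
contact_force: [-1.5, -5.3, 2.1]
opening: 0.105
```

```bash
python3 q.py
```

```text
25.8 [ 0.5756 -0.0166  0.0906] phi -92.5 0.10465970433370901 [-1.515  -5.3138  2.0756] [-0.8664  0.2717 -0.0664] 1.411068818301333
```

>>> move_arm:
  commands: [0, 0, 0, 0.3, 0, 0, 0, 0.3, 0, 0, 0, 0, 0, 0, 0, 0]

```text
time: 26.3
eef_pos: [0.5756, -0.0166, 0.0906]
tcp_rot: [-0.522, -0.476, 0.524, -0.476]
contact_force: [-1.8, -4.8, 1.2]
opening: 0.103
```

```bash
python3 q.py
```

```text
26.3 [ 0.5756 -0.0166  0.0906] phi -95.43 0.10261994303359875 [-1.7803 -4.7619  1.1986] [-0.895   0.3341  0.1481] 1.4626606563976337
```

>>> move_arm:
  commands: [0, 0, 0, 0.3, 0, 0, 0, 0, 0, 0, 0, 0]

```text
time: 26.68
eef_pos: [0.5756, -0.0166, 0.0906]
tcp_rot: [-0.528, -0.469, 0.529, -0.47]
contact_force: [-1.4, -5.8, 1.4]
opening: 0.105
```

```bash
python3 q.py
```

```text
26.675 [ 0.5756 -0.0166  0.0906] phi -96.75 0.10469927758572813 [-1.3579 -5.8308  1.4423] [-0.7828  0.3718  0.865 ] 1.4865103027647277
```

>>> move_arm:
  commands: [0, 0, 0, 0.3, 0, 0, 0, 0, 0, 0, 0, 0]

```text
time: 27.05
eef_pos: [0.5756, -0.0166, 0.0906]
tcp_rot: [-0.533, -0.463, 0.535, -0.464]
contact_force: [-1.5, -5.0, 1.2]
opening: 0.1
```

```bash
python3 q.py
```

```text
27.05 [ 0.5756 -0.0166  0.0906] phi -98.12 0.09971149695517384 [-1.4833 -4.9562  1.2328] [-0.7886  0.3722  1.2724] 1.5111228353021078
```

>>> move_arm:
  commands: [0, 0, 0, 0.3, 0, 0, 0, 0, 0, 0, 0, 0]

```text
time: 27.42
eef_pos: [0.5756, -0.0166, 0.0907]
tcp_rot: [-0.538, -0.456, 0.541, -0.458]
contact_force: [-2.9, -4.3, 2.1]
opening: 0.102
```

```bash
python3 q.py
```

```text
27.425 [ 0.5756 -0.0166  0.0907] phi -99.5 0.10153548186023266 [-2.9168 -4.3372  2.0758] [-0.6895  0.3458  1.5445] 1.5358136471940342
```

Torque climbs 0.15→0.87→1.27→1.54 N·m from φ ≈ −95.4° on, matching the predicted seat (bed yaw −5.4° − 90°). It is seated. Now backing off, watching where the elasticity unwinds.

>>> move_arm:
  commands: [0, 0, 0, -0.4, 0, 0, 0, 0, 0, 0, 0, 0]

```text
time: 27.8
eef_pos: [0.5756, -0.0166, 0.0906]
tcp_rot: [-0.531, -0.465, 0.533, -0.466]
contact_force: [-2.1, -4.6, 1.8]
opening: 0.101
```

```bash
python3 q.py
```

```text
27.8 [ 0.5756 -0.0166  0.0906] phi -97.65 0.10116835786564168 [-2.0852 -4.6386  1.7812] [-0.825   0.4024  1.1477] 1.502830340425541
```

>>> move_arm:
  commands: [0, 0, 0, -0.4, 0, 0, 0, 0, 0, 0, 0, 0]

```text
time: 28.18
eef_pos: [0.5756, -0.0166, 0.0906]
tcp_rot: [-0.524, -0.474, 0.526, -0.474]
contact_force: [-1.6, -5.9, 1.4]
opening: 0.104
```

```bash
python3 q.py
```

```text
28.175 [ 0.5756 -0.0166  0.0906] phi -95.85 0.10413149139844555 [-1.6201 -5.8602  1.3985] [-0.8823  0.3411  0.5258] 1.4704573147021511
```

>>> move_arm:
  commands: [0, 0, 0, -0.4, 0, 0, 0, 0, 0, 0, 0, 0]

```text
time: 28.55
eef_pos: [0.5756, -0.0166, 0.0906]
tcp_rot: [-0.517, -0.482, 0.518, -0.482]
contact_force: [-3.1, -5.2, 1.0]
opening: 0.102
```

```bash
python3 q.py
```

```text
28.55 [ 0.5756 -0.0166  0.0906] phi -94.0 0.10237099222475088 [-3.1146 -5.2488  1.0066] [-0.9194  0.3729  0.0514] 1.4373450108898178
```

>>> move_arm:
  commands: [0, 0, 0, -0.8, 0, 0, 0, -0.9, 0, 0, 0, -0.9, 0, 0, 0, -0.9, 0, 0, 0, -0.9, 0, 0, 0, -0.9, 0, 0, 0, -0.9, 0, 0, 0, -0.9, 0, 0, 0, -0.9, 0, 0, 0, -0.9, 0, 0, 0, 0]

```text
time: 29.92
eef_pos: [0.5754, -0.0161, 0.0906]
tcp_rot: [0.296, 0.642, -0.297, 0.642]
contact_force: [-2.7, -4.2, 3.1]
opening: 0.103
```

```bash
python3 q.py
```

```text
29.925 [ 0.5754 -0.0161  0.0906] phi -49.54 0.10272629572980685 [-2.6858 -4.1686  3.1377] [-0.6664  0.4839  0.1014] 0.6611754046264019
```

Remaining 44.5° ≈ 8.9 units.

>>> move_arm:
  commands: [0, 0, 0, -0.9, 0, 0, 0, -0.9, 0, 0, 0, -0.9, 0, 0, 0, -0.9, 0, 0, 0, -0.9, 0, 0, 0, -0.9, 0, 0, 0, -0.9, 0, 0, 0, -0.9, 0, 0, 0, -0.8, 0, 0, 0, -0.85, 0, 0, 0, 0, 0, 0, 0, 0]

```text
time: 31.42
eef_pos: [0.575, -0.0158, 0.0905]
tcp_rot: [0.033, 0.707, -0.033, 0.705]
contact_force: [-5.6, -2.8, 4.3]
opening: 0.105
```

```bash
python3 q.py
python3 - <<'E'
from h import *
st,im=shot("wrist","w15"); _,s=shot("side","s15"); _,c=shot("scene","c15")
zoom(im,220,170,210,240,"z15",2.5); zoom(s,180,150,220,150,"z15s",3.6)
E
```

```text
31.425 [ 0.575  -0.0158  0.0905] phi -5.32 0.10510693354066426 [-5.5846 -2.8471  4.2991] [-0.565   0.7561 -0.0075] -0.11060855867703848
```

View pics/z15.png

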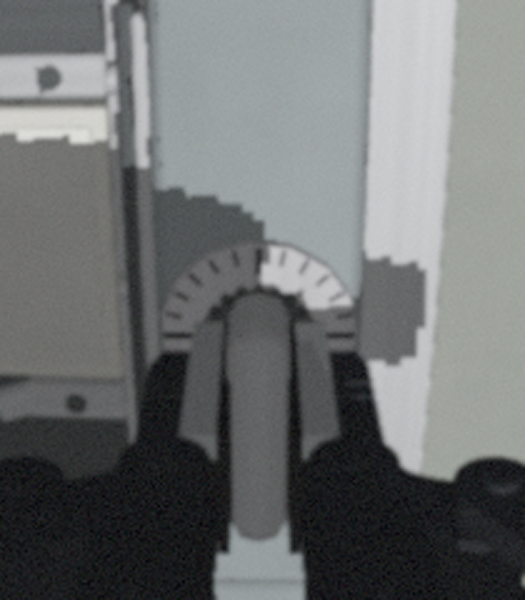

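View pics/z15s.png

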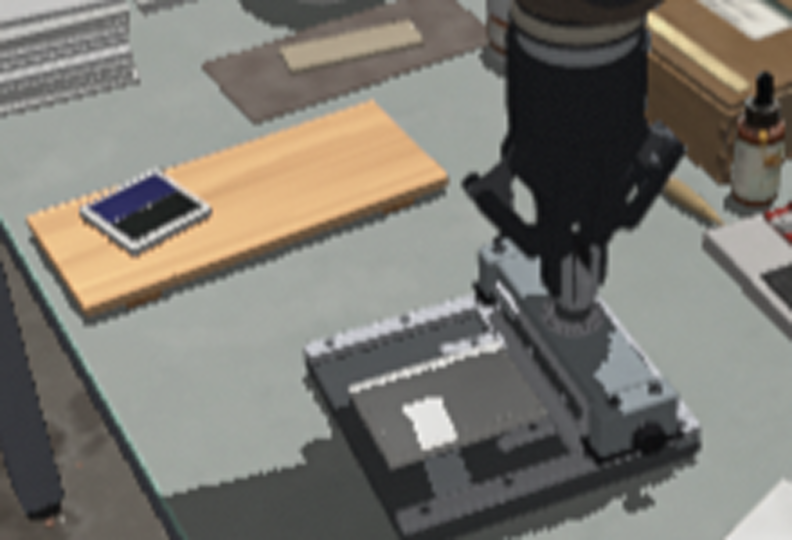

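View pics/w15_raw.png

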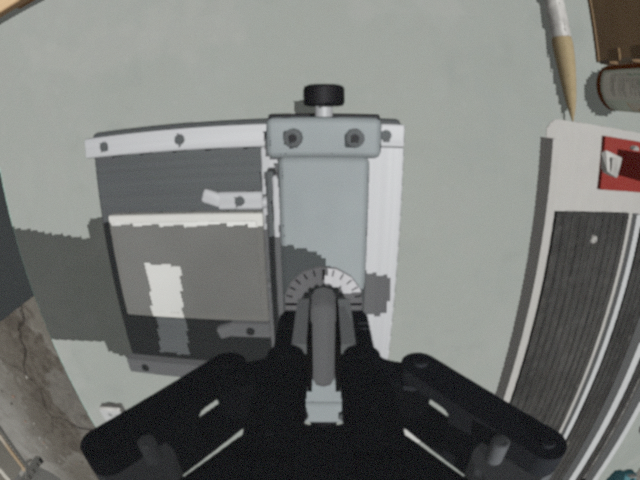

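View pics/c15_raw.png

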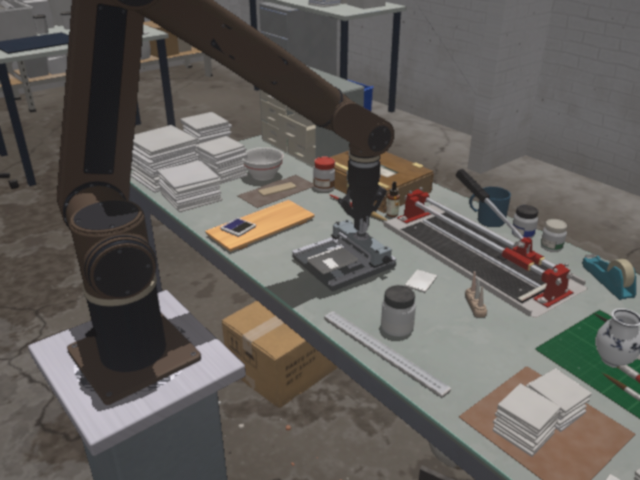

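The spade lies parallel to the bridge (its sides vertical at crop cols ~230/293, bridge edge ~155), the tile is still against the land, and the square tile, jar and cones are where they were. Signing off.

```bash
python3 -c "
from plant import ctrl
print(ctrl.sign_off())"; python3 q.py
```

```text
the job is handed in; nothing more can be done
None
the job is handed in; nothing more can be done
```

The bed is set up: the plain tile is home on the bed, the blade is zeroed and backed off a quarter turn, and the gripper is still holding the thumbscrew. I handed in at about 31.6 s of the 58 s.

- **Tile:** I carried it to the open front of the bed, lowered it flat and slid it in between the guides. It stopped at the start land, with the position holding still while the push rose to 12.7 N. After release it was square, with even gaps to both guides, and its end was against the land. It still looked so in the last pictures.
- **Thumbscrew:** It started about 63° from seated. I turned it clockwise until the torque climbed to about 1.5 N·m. I then backed it off with the jaw angle ending at −5.3°; a quarter turn from the seat predicted from the bed's angle would be −5.4°. In the last picture the spade lies parallel to the bridge.
- **Uncertainty on the quarter turn:** Coming off the seat, the torque reached zero near −94°, but it had first risen near −95.4° going on. That means some give or slip in the grip, so the quarter turn is good to about 1–2°.
- **Bystanders:** The square tile, jar and cones showed no movement in the final scene view; I checked this by eye only.
- **Disagreement:** The fixed cameras put the tile about 7 mm away from where the wrist camera did. I used the wrist camera, and the grasp came out right.

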